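# Ready the kitchen scale for a long bread board

## Robot

A 7-joint arm with a two-finger parallel gripper is mounted at the origin on the work surface. World frame = base frame: x ahead of the robot, y to its left, z up, the work surface at z = 0. Lengths are in mm, angles in rad, forces in N, time in s.
With the tool pointing down it reaches from about 400 to 875 mm from the base axis. Payload 4.4 kg.
Tool frame: the origin (TCP) lies midway between the tips of the shut fingers; the grasp point (between the pads) lies 19 mm behind it; z points along the fingers, y is the line along which they close (so a half turn about z gives the same grasp; the last joint's range is limited). The gripper opens to 85 mm and grips with 20 to 120 N. Pads are 22 mm wide; open, the fingers measure 114 mm over their backs; the gripper's body (76 mm by 85 mm) begins 54 mm behind the grasp point. The pads swing forward as they close: fully open they stand 13 mm farther back than shut.
Start: joints at [-1.362, 0.628, 0.038, 1.517, -0.027, 0.996, -0.02], TCP at [176.356, 625.633, 231.313] pointing down, gripper open.
Joint ranges: [-3.06, 3.06], [-0.37, 2.12], [-1.25, 1.32], [0.18, 2.47], [-1.1, 4.24], [0.23, 1.98], [-2.94, 2.94]. Speed limits (rad/s): [2.57, 2.57, 3.14, 3.14, 3.14, 3.14, 3.14].

## Interface

Orientations are given as [roll, pitch, yaw] about the fixed x, y, z axes, in that order (R = Rz(yaw) Ry(pitch) Rx(roll)).
In Python, from workcell import ctrl, jaws, kinematics, status, snapshot, get_calibration, search_frame, regions_of, spot_point gives the robot as it stands. The module is installed in compiled form; this text tells all that it offers. Calls block until the motion is done:
- ctrl.goto(position, orientation): joint-space move of the TCP to a pose.
- ctrl.movel(position, v=150, ori=None, force_limit=None): straight line of the TCP; ori=None keeps the orientation; v is the mean speed in mm/s. With force_limit (N) it stops when the force on the tool has changed by that much, and returns True; else False.
- ctrl.move_j(angles): joint-space move.
- jaws.ungrasp() and jaws.close_gripper(effort=None): open the fingers fully, or close them until they stop; effort is the grip in N (None keeps the last).
- ctrl.sleep(seconds).
- kinematics.solve_ik(position, orientation): joint angles nearest the present ones, or None.
- status.get_state(): the state.
- snapshot(name): name is "scene" or "top"; returns the picture (400x640x3 uint8, red, green, blue); there is no depth.
- get_calibration(name): a dict with "camera_matrix" (3x3 intrinsics, pixels), "extrinsics" (4x4, takes a point from world to camera coordinates). Camera axes: x right, y down, z forward; pixel columns grow to the right and rows downward; lengths in mm; the calibration is good to about 2 mm. A picture is of the moment at which its call begins. get_calibration takes no time and is no camera call.
A pose or a line that the arm cannot do raises ctrl.IKError and nothing moves.
- ctrl.sign_off(): hands the job in; it is judged then, once.
Trained networks look in the newest picture that a camera, given by its name, has taken for a name from the list of things; names that differ only in an ending like _2 or _b are one class to them, and where a whole thing is asked for, a point or a joint stands for the part that bears it (a point fixed in the world has none). Each returns a list of dicts, best first, with "confidence" (0 to 1); they miss things now and then, are a little off and sometimes report something else, mostly with a low value. They report only what shows in the picture. A call takes as long as a camera call. They do not tell look-alikes from the thing itself.
- search_frame(camera, label): "box" ([left, top, width, height] in pixels, round what is visible of it).
- regions_of(camera, label): "pixels" (400x640 bool, what is visible of it) and "box" ([left, top, width, height] in pixels, round what is visible of it).
- spot_point(camera, label): "uv" ([column, row] in pixels: a listed point, or the origin of a listed thing).
The state is a dict: "t": time; "joint_pos": joint angles; "qd": joint speeds; "tau": joint torques, N m; "eef_pos": TCP position; "tcp_rot": TCP orientation; "contact_force": force on the tool from outside, world axes, zero at the start; "moment": the same for the moment, N m; "gripper_width": opening from 0.0 (shut) to 1.0 (fully open); "gripper_force": force on a finger pad.
Only numpy, scipy, OpenCV 4.12 (cv2) and the standard library are available. Lean on these libraries where they do the work, as an engineer would, in place of code of your own. Each camera call takes 0.05 s, during which the arm holds its last target. There are 200 camera calls.

## Task

Get the kitchen scale ready for weighing bread on the long wooden board: press the round key to switch it on, then the narrow bar key to change its units, then set the board down gently, not dropped, so that it balances level on top of the upturned bowl on the weighing plate, lying side to side across the scale, and last press the broad rectangular key to zero it. Press one key at a time, leave the power and units keys alone while the board is on the bowl, and leave the other things on the worktop where they are.

Things in the scene. Friction and masses are not known exactly. Their poses are not given: they have to be found in the camera images.
- scale: Flat grey kitchen scale, fixed, 210 deep (its x) x 180 wide (its y) x 22 mm high. Origin: centre of its underside at table height; x points from the key side (nearest the robot) to the plate side, y left, z up. Three white keys in a row along y, 84 mm before the origin, 56 mm apart; behind them a display, then the round steel plate, 140 mm across, top at 28 mm, centre 32 mm behind the origin.
- plate_center (a point): Centre of the top face of the weighing plate.
- key_power_top (a point): Power key: round, 24 mm across, at the left (+y of the scale) end of the row. Its top face is 28.5 mm above the table with the key up. Origin at the centre of the top face (moves with the key).
- key_unit_top (a point): Units key: narrow bar, 10 mm (scale x) by 26 mm (scale y), in the middle of the row. Its top face is 28.5 mm above the table with the key up. Origin at the centre of the top face (moves with the key).
- key_zero_top (a point): Zero (tare) key: broad rectangle, 24 mm (scale x) by 36 mm (scale y), at the right (-y of the scale) end of the row. Its top face is 28.5 mm above the table with the key up. Origin at the centre of the top face (moves with the key).
- key_power (a joint): Power key: 0 up, 0.005 m fully down; it counts as pressed beyond 0.0035 m. The spring takes 1.5 N to start and 5 N fully down and brings the key back up when let go.
- key_unit (a joint): Units key: 0 up, 0.005 m fully down; it counts as pressed beyond 0.0035 m. The spring takes 1.5 N to start and 5 N fully down and brings the key back up when let go.
- key_zero (a joint): Zero key: 0 up, 0.005 m fully down; it counts as pressed beyond 0.0035 m. The spring takes 1.5 N to start and 5 N fully down and brings the key back up when let go.
- bowl: Small round-bottomed white bowl, loose, 0.25 kg, standing upside down on the plate, up to 15 mm off its centre; lipped rim 107 mm across, 50 mm high; the domed crown ends in a flat 26 mm across, 78 mm above the table. A board whose centre is over 12 mm off the bowl's axis does not stay level. Origin: on its axis at the rim (on the plate); z up to the crown.
- board: Long narrow wooden bread board with rounded ends, 280 x 60 x 16 mm, about 0.19 kg, lying flat on the worktop beside the scale, on either side. Origin: centre of its underside, its centre of mass is right above; x along its length, y across its 60 mm width, z up. It can be gripped across its width from above at its middle.
- jar_sugar: Bystander: glass jar with black lid and band, pale contents, 90 mm across, 118 mm high; origin under its centre.
- jar_tea: Bystander: the same jar with dark contents; origin under its centre.
- jar_coffee: Bystander: the same jar with brown contents; origin under its centre.
- mill_salt: Bystander: glass and steel salt mill, 48 mm across, 143 mm high; origin under its centre.
- mill_pepper: Bystander: the same mill with dark contents; origin under its centre.
- oil: Bystander: oil bottle with black cap, 64 mm across, 185 mm high; origin under its centre.
- ramekin: Bystander: small white ramekin, mouth up, 72 mm across, 42 mm high, between scale and board; origin under its centre.
- spoon: Bystander: steel spoon, 150 mm long, lying between scale and board on the robot's side; origin under its middle.
Things that resemble listed ones, but are neither listed nor needed, are in the scene too. Leave any black or pink look-alike of the bowl alone.

How it is judged:
By the outcome, as a careful person would: the job done as asked, in the order asked, and still so for the second after the job is handed in, with the robot touching nothing.
It also fails if it takes over 56 s, if anything falls off the work surface, if the arm or the gripper's body presses on something with over 40 N, if the wrist force passes 120 N, or if a joint passes its speed limit or range.

## Working session

There is one attempt and no reset: what is moved stays moved. The work goes in short steps, each a Python script; the robot and the scene stay as the last script left them, time stands still between calls to the robot, and variables do not carry over. Pictures are saved under pics/ and viewed, at most 10 in all, crops included, and the job is handed in when it is done.

```bash
mkdir -p pics; cat > h.py <<'E'
import numpy as np, cv2
from workcell import *
def ray(cam,uv):
    c=get_calibration(cam);K=np.array(c["camera_matrix"]);T=np.array(c["extrinsics"])
    R,t=T[:3,:3],T[:3,3]
    return -R.T@t, R.T@np.linalg.inv(K)@np.array([uv[0],uv[1],1.])
def at_z(cam,uv,z):
    o,d=ray(cam,uv); return o+d*(z-o[2])/d[2]
def proj(cam,p):
    c=get_calibration(cam);T=np.array(c["extrinsics"]);q=np.array(c["camera_matrix"])@(T[:3,:3]@np.array(p)+T[:3,3]);return q[:2]/q[2]
def save(cam,name):
    im=snapshot(cam);cv2.imwrite(f"pics/{name}.png",im[:,:,::-1]);return im
E
python3 - <<'E'
from h import *
np.set_printoptions(precision=1,suppress=True)
a=save("scene","s0");b=save("top","t0")
for c in("scene","top"):
    print(c,ray(c,(320,200)))
    for l,z in(("plate_center",28),("key_power_top",28.5),("key_unit_top",28.5),("key_zero_top",28.5),("bowl",28),("board",0),("scale",0),("ramekin",0),("spoon",0),("oil",0),("jar_tea",0),("mill_salt",0)):
        for r in spot_point(c,l)[:3]: print(c,l,round(r["confidence"],2),np.array(r["uv"]),at_z(c,r["uv"],z))
s=status.get_state();print(s["t"],s["tcp_rot"],s["eef_pos"])
E
```

```text
scene (array([1321.1,  383.5,  755.7]), array([-0.7, -0.4, -0.7]))
scene key_power_top 0.47 [414.1 221.4] [538.  253.5  28.5]
scene key_unit_top 0.47 [395.2 214.8] [536.9 196.4  28.5]
scene key_zero_top 0.63 [372.6 209.4] [545.9 129.1  28.5]
scene bowl 0.85 [444.6 304.3] [769.5 398.4  28. ]
scene bowl 0.75 [386.9 245.2] [660.2 217.3  28. ]
scene bowl 0.72 [352.5 297.6] [852.8 205.   28. ]
scene board 0.91 [268.7 196.4] [ 614.5 -201.3    0. ]
scene board 0.59 [212.4 174. ] [ 606.1 -445.8    0. ]
scene ramekin 0.9 [314.2 224.5] [658.2  -7.7   0. ]
scene ramekin 0.66 [227.3 158.6] [ 506.6 -461.7    0. ]
scene ramekin 0.56 [373.5 211.9] [524.9 126.    0. ]
scene spoon 0.64 [342.9 188. ] [463.3  -8.1   0. ]
scene spoon 0.62 [395.4 212.7] [497.  186.4   0. ]
scene oil 0.92 [476.7 271.2] [610.9 447.2  -0. ]
scene oil 0.36 [412.6 220.8] [506.9 243.6  -0. ]
scene jar_tea 0.92 [250.4 142.4] [ 375.4 -454.4    0. ]
scene mill_salt 0.89 [300.8 262.2] [799.5  30.7   0. ]
top (array([ 476.2,   16. , 1215. ]), array([ 0.1, -0. , -1. ]))
top key_power_top 0.53 [225.9 224.7] [533.9 245.2  28.5]
top ke
[... 260 characters left out ...]
8. ]
top bowl 0.77 [239.7 178.1] [663.8 209.9  28. ]
top bowl 0.76 [248.8 123.6] [820.  187.2  28. ]
top board 0.83 [381.7 192.6] [ 627. -192.    0.]
top scale 0.98 [243.2 193.5] [623.9 203.7   0. ]
top scale 0.71 [472.7 228.5] [ 523.9 -451.     0. ]
top scale 0.2 [470.8 198.2] [ 611.  -449.2    0. ]
top ramekin 0.94 [317.2 178.9] [666.3  -6.9   0. ]
top spoon 0.69 [316.3 254.4] [451.6  -4.1   0. ]
top oil 0.55 [160.9 199.1] [607.7 435.3   0. ]
top jar_tea 0.65 [473.7 274.3] [ 394.9 -448.4    0. ]
top jar_tea 0.55 [313.4 256.2] [446.6   4.    0. ]
top mill_salt 0.61 [302.6 132.8] [801.5  35.2   0. ]
top mill_salt 0.43 [244.5 194.9] [619.9 200.    0. ]
1.3 [ 3.1 -0.   2.9] [176.4 625.7 231.3]
```

View pics/t0.png

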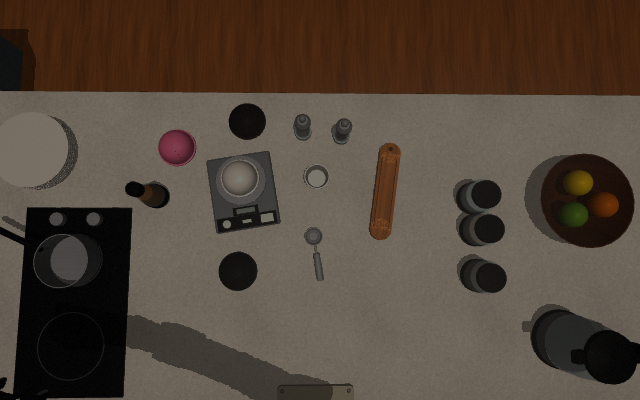

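View pics/s0.png

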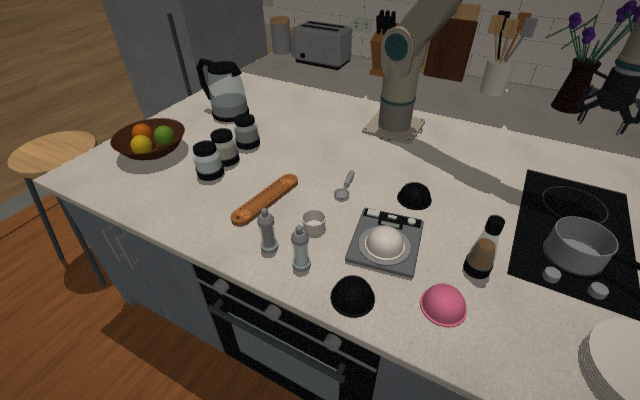

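The top view shows the scale centred near (243,193), with the white bowl at (240,178), the keys along row ~222 (power left, zero right) and the board from (390,147) to (379,237). The black and pink bowls are decoys. The scene view agrees. Next I'll refine the positions with masks.

```bash
python3 - <<'E'
from h import *
np.set_printoptions(precision=1,suppress=True)
def mask(c,l,near,sz):
    rs=regions_of(c,l); best=None
    for r in rs:
        x,y,w,h=r["box"]
        if np.hypot(x+w/2-near[0],y+h/2-near[1])<sz: return r["pixels"].astype(np.uint8),r["confidence"]
    return None,0
ims={c:snapshot(c) for c in("top","scene")}
def world(c,m,z):
    k=max(cv2.findContours(m,0,1)[0],key=cv2.contourArea)[:,0].astype(float)
    return np.array([at_z(c,p,z)[:2] for p in k],np.float32)
for l,n,z in(("scale",{"top":(243,193),"scene":(386,240)},22),("board",{"top":(384,192),"scene":(265,198)},16),("bowl",{"top":(240,178),"scene":(386,243)},28)):
    for c in("top","scene"):
        m,cf=mask(c,l,n[c],25)
        if m is None: print(l,c,"none");continue
        w=world(c,m,z)
        print(l,c,round(cf,2),cv2.minAreaRect(w), cv2.minEnclosingCircle(w) if l=="bowl" else "")
        for kz in ([78] if l=="bowl" else []): print(cv2.minAreaRect(world(c,m,kz)))
big=cv2.resize(ims["top"][145:240,200:285],None,fx=8,fy=6,interpolation=cv2.INTER_CUBIC)
big=cv2.resize(ims["top"][140:240,195:290],None,fx=6,fy=6,interpolation=cv2.INTER_CUBIC)
o=np.array([624,204.]);a=.1
X=np.array([np.cos(a),np.sin(a)]);Y=np.array([-X[1],X[0]])
for kx,ky,z in((-84,56,28.5),(-84,0,28.5),(-84,-56,28.5),(32,0,28),(105,90,22),(105,-90,22),(-105,90,22),(-105,-90,22)):
    u=proj("top",[*(o+kx*X+ky*Y),z]); cv2.circle(big,tuple(int(v) for v in (u-[195,140]+.5)*6),4,(255,0,0),1)
s2=cv2.resize(ims["scene"][200:280,340:430],None,fx=6,fy=6,interpolation=cv2.INTER_CUBIC)
for kx,ky,z in((-84,56,28.5),(-84,0,28.5),(-84,-56,28.5),(32,0,28),(105,90,22),(105,-90,22),(-105,90,22),(-105,-90,22)):
    u=proj("scene",[*(o+kx*X+ky*Y),z]); cv2.circle(s2,tuple(int(v) for v in (u-[340,200]+.5)*6),4,(255,0,0),1)
cv2.imwrite("pics/c0.png",cv2.convertScaleAbs(big[:,:,::-1],alpha=1.8));cv2.imwrite("pics/c1.png",s2[:,:,::-1])
E
```

```text
scale top 0.64 ((627.8408203125, 201.57557678222656), (208.18333435058594, 179.84202575683594), 9.456499099731445) 
scale scene 0.68 ((633.2933349609375, 204.05105590820312), (223.51023864746094, 180.1394805908203), 9.49730396270752) 
board top 0.64 ((631.1697998046875, -198.77511596679688), (65.8545913696289, 279.0919494628906), 81.60107421875) 
board scene 0.89 ((635.3623046875, -193.56626892089844), (78.32372283935547, 290.0311584472656), 81.79016876220703) 
bowl top 0.55 ((665.7437133789062, 211.8494873046875), (104.51551055908203, 105.99365234375), 0.17242829501628876) ((665.0104370117188, 210.86827087402344), 54.97642135620117)
((657.7593994140625, 203.6019287109375), (100.113037109375, 101.529052734375), 0.17231370508670807)
bowl scene 0.56 ((654.0492553710938, 205.63165283203125), (123.80783081054688, 107.48629760742188), 28.085683822631836) ((652.8592529296875, 208.63755798339844), 64.3782958984375)
((699.883544921875, 217.85394287109375), (115.30049896240234, 100.1004638671875), 28.08572769165039)
```

View pics/c0.png

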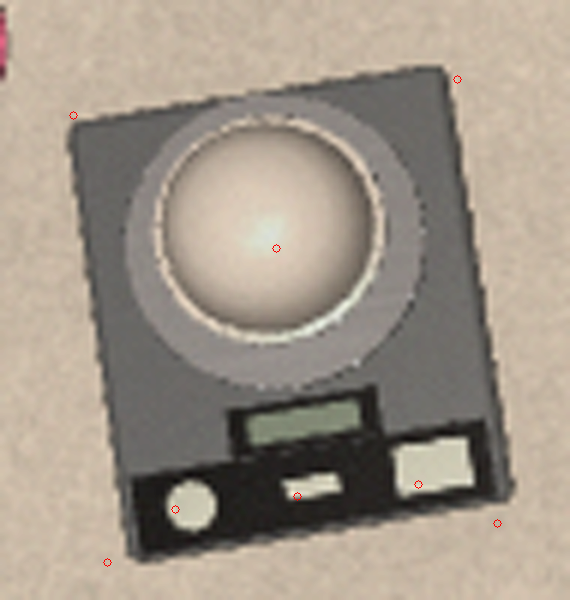

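View pics/c1.png

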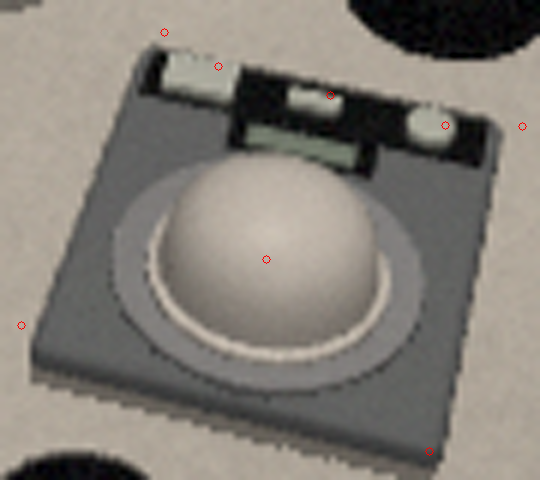

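Crop c0 gives the keys at power (192,506), units (312,486) and zero (434,466), with the scale corners and rim clear. The overlay from my initial guess is about 3 px off. I'll fit the scale pose to picked points from both views.

```bash
python3 - <<'E'
from h import *
from scipy.optimize import least_squares
np.set_printoptions(precision=1,suppress=True)
L=[(-84,56,28.5),(-84,0,28.5),(-84,-56,28.5),(105,90,22),(105,-90,22),(-105,-90,22),(-105,90,22),(32,0,28)]
top=[(192,506),(312,486),(434,466),(75,122),(443,68),(512,495),(132,560),(275,242)]
sc=[(431,122),(315,98),(203,72),(440,455),(38,350),(157,47),(497,123),(268,272)]
T=[np.array(p)/6+[195,140]-.42 for p in top]; S=[np.array(p)/6+[340,200]-.42 for p in sc]
def pts(p):
    a=p[2];X=np.array([np.cos(a),np.sin(a)]);Y=np.array([-X[1],X[0]])
    return [np.array([*(p[:2]+x*X+y*Y),z]) for x,y,z in L]
def f(p,cs=("top","scene")):
    return np.concatenate([proj(c,q)-u for c,o in(("top",T),("scene",S)) if c in cs for q,u in zip(pts(p),o)])
for cs in(("top",),("scene",),("top","scene")):
    r=least_squares(f,[625,203,.12],args=(cs,),x_scale=[1,1,.01],loss="soft_l1");print(cs,r.x[:2],r.x[2:].round(4) if 0 else float(r.x[2]),"rms",np.sqrt(np.mean(r.fun**2)))
p=r.x;print(f(p).reshape(-1,2));print(np.array(pts(p)))
print("bowl top",at_z("top",np.array((269,228))/6+[195,140]-.42,30),"scene",at_z("scene",np.array((269.5,262))/6+[340,200]-.42,30))
# crown from silhouettes
for c in("top","scene"):
    for r in regions_of(c,"board"):
        m=r["pixels"].astype(np.uint8);k=max(cv2.findContours(m,0,1)[0],key=cv2.contourArea)
        (u,v),wh,an=cv2.minAreaRect(k);print("board",c,u,v,wh,at_z(c,(u,v),12), r["confidence"])
        vx=cv2.PCACompute(np.argwhere(m).astype(np.float32)[:,::-1].copy(),None)[1][0]
        cen=np.argwhere(m)[:,::-1].mean(0);A=at_z(c,cen+40*vx,12);B=at_z(c,cen-40*vx,12);d=A-B;print(cen,at_z(c,cen,12),np.arctan2(d[1],d[0]))
E
```

```text
('top',) [628.  201.8] 0.16323835928334007 rms 0.6296459895814387
('scene',) [629.6 204.7] 0.1677732637302844 rms 0.8898267770099828
('top', 'scene') [628.5 203.1] 0.16584003719838306 rms 0.8834472743797352
[[-0.4 -0.1]
 [-0.2 -0.2]
 [-0.4 -0.2]
 [-2.1 -0.3]
 [-0.  -1.5]
 [ 0.1  0.6]
 [-1.1  0.5]
 [-0.2 -0.5]
 [-0.2  0.1]
 [-0.3 -0.1]
 [-0.5  0.1]
 [ 0.4 -0.6]
 [-2.1 -0.8]
 [-2.4 -1. ]
 [ 1.3 -0.6]
 [-0.5 -0.9]]
[[536.4 244.4  28.5]
 [545.7 189.2  28.5]
 [554.9 134.   28.5]
 [717.2 309.2  22. ]
 [746.9 131.6  22. ]
 [539.8  97.   22. ]
 [510.1 274.5  22. ]
 [660.1 208.3  28. ]]
bowl top [665.  210.4  30. ] scene [658.4 209.6  30. ]
board top 384.99859619140625 191.06597900390625 (23.340572357177734, 97.40060424804688) [ 629.9 -199.4   12. ] 0.64
[384.8 191.3] [ 629.1 -198.7   12. ] 2.996579188028808
board top 239.0 177.5 (35.0, 36.0) [668.1 214.5  12. ] 0.6
[239.5 177.9] [667.  213.2  12. ] -1.4164289940057133
board top 342.22308349609375 131.01536560058594 (16.22557258605957, 25.697797775268555) [804.1 -79.   12. ] 0.31
[342.2 131. ] [804.1 -78.8  12. ] 2.838256248214052
board scene 263.98004150390625 199.1400146484375 (18.600004196166992, 79.00001525878906) [ 643.8 -197.5   12. ] 0.89
[263.4 199.4] [ 645.5 -198.3   12. ] 2.980691933181936
```

Keys fit to under 0.5 px in both views, and the 56 mm spacing holds. I'll press power, then units.

```bash
cat >> h.py <<'E'
np.set_printoptions(precision=2,suppress=True)
def press(x,y,yaw):
    O=[np.pi,0,yaw]
    ctrl.movel([x,y,40],v=150); ctrl.sleep(.1)
    hit=ctrl.movel([x,y,23.7],v=25,force_limit=15); ctrl.sleep(.25)
    s=status.get_state();print("press",hit,np.array(s["eef_pos"]),np.array(s["contact_force"]),s["t"])
    ctrl.movel([x,y,60],v=100)
E
python3 - <<'E'
from h import *
for n,p,ys in(("key",[536.5,244.5,180],[.166,1.737,-1.405,-2.976]),("board",[630,-199,150],[-.15,2.99]),("place",[664,210,150],[1.737,-1.405])):
    for y in ys:
        q=kinematics.solve_ik(p,[np.pi,0,y]);print(n,y,None if q is None else np.array(q))
jaws.close_gripper(30)
yaw=2.976-2*np.pi+np.pi # placeholder replaced below
yaw=min([.166,1.737,-1.405,-2.976],key=lambda y:abs((kinematics.solve_ik([536.5,244.5,180],[np.pi,0,y]) or [9]*7)[6]) if kinematics.solve_ik([536.5,244.5,180],[np.pi,0,y]) is not None else 99)
print("yaw",yaw)
ctrl.goto([536.5,244.5,180],[np.pi,0,yaw]);print(status.get_state()["t"])
press(536.5,244.5,yaw)
press(545.6,189.3,yaw)
ctrl.movel([545.6,189.3,180],v=200)
print(status.get_state()["t"])
E
```

```text
key 0.166 [-0.9   0.71  0.71  1.76 -0.57  0.9  -1.34]
key 1.737 [-0.68  0.62  0.32  1.75 -0.25  0.81 -0.07]
key -1.405 [-0.17  0.64 -0.49  1.74  0.38  0.86  2.48]
key -2.976 [-0.44  0.6  -0.06  1.74  0.04  0.8   1.22]
board -0.15 [-0.16  0.87  0.79  1.58 -0.7   1.   -0.87]
board 2.99 [ 0.21  0.73  0.1   1.56 -0.09  0.85  1.76]
place 1.737 [-0.51  0.8   0.3   1.45 -0.27  0.93  0.04]
place -1.405 [-0.08  0.82 -0.5   1.44  0.43  0.99  2.62]Traceback (most recent call last):
  File "<stdin>", line 7, in <module>
  File "<stdin>", line 7, in <lambda>
ValueError: The truth value of an array with more than one element is ambiguous. Use a.any() or a.all()
```

```bash
python3 - <<'E'
from h import *
yaw=1.737
ctrl.goto([536.5,244.5,150],[np.pi,0,yaw]);print(status.get_state()["t"])
press(536.5,244.5,yaw)
press(545.6,189.3,yaw)
ctrl.movel([545.6,189.3,180],v=200)
print(status.get_state()["t"])
save("scene","s1")
E
```

```text
4.4833
press False [536.55 244.55  23.82] [-0.6   0.48  4.51] 6.5167
press False [545.6  189.62  23.83] [-1.02  0.93  5.18] 8.7333
10.0
```

View pics/s1.png

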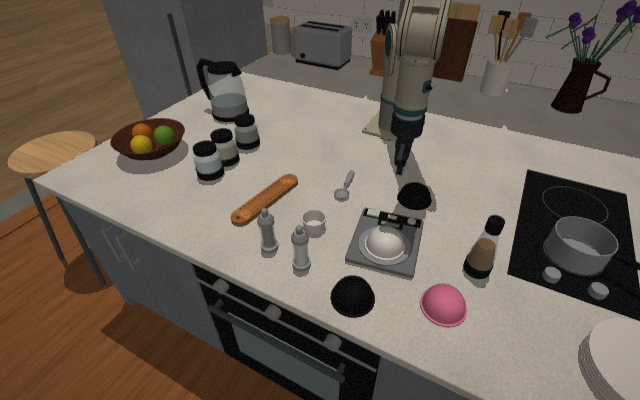

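Both keys were pressed: 4.7 mm of travel at about 4.5–5 N, and the scene view shows nothing else disturbed. Now for the board.

```bash
python3 - <<'E'
from h import *
ctrl.goto([630,-199,120],[np.pi,0,2.99]); jaws.ungrasp()
print(status.get_state()["t"])
hit=ctrl.movel([630,-199,-1],v=80,force_limit=8)
s=status.get_state();print(hit,np.array(s["eef_pos"]),np.array(s["contact_force"]))
jaws.close_gripper(45)
s=status.get_state();print(s["gripper_width"],s["gripper_force"],np.array(s["contact_force"]),s["t"])
ctrl.movel([630,-199,220],v=150)
s=status.get_state();print(s["gripper_width"],s["gripper_force"],np.array(s["contact_force"]),np.array(s["moment"]),s["t"])
save("top","t2")
save("scene","s2")
for c in("top","scene"):
    for r in regions_of(c,"board")[:3]: print(c,r["confidence"],r["box"])
import cv2
a=cv2.imread("pics/t2.png")[80:300,260:500];b=cv2.imread("pics/s2.png")[60:280,160:400]
cv2.imwrite("pics/m2.png",cv2.resize(np.hstack([a,b]),(800,366)))
E
```

```text
12.325
False [ 630.43 -199.14   -0.41] [ 0.43 -0.38 -0.03]
0.6884924326900167 49.18188214302063 [-1.03  0.52  4.9 ] 14.3417
0.6860464253984352 48.5297155380249 [-0.    0.28 -2.22] [-0.02  0.01 -0.03] 15.9667
top 0.95 [380.9, 120.7, 38.9, 117.1]
```

View pics/m2.png

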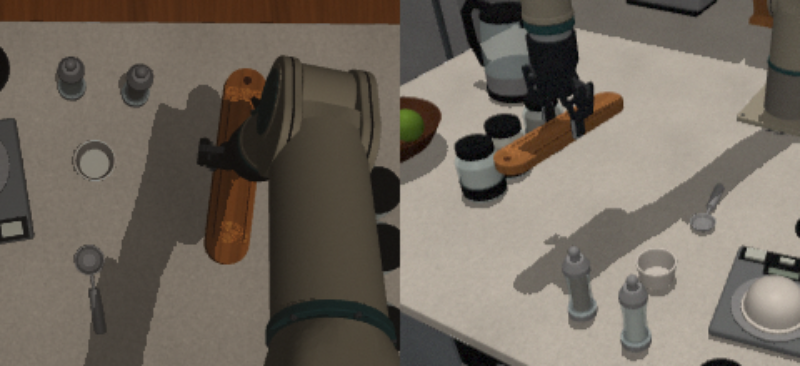

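The board is held level and about 2 N of weight shows on the wrist. Its ends in the top view are at about (406,122) and (397,238). I'll measure the board centre relative to the tool, then carry it over.

```bash
python3 - <<'E'
from h import *
r=regions_of("top","board")[0]
snapshot("top"); r=[r for r in regions_of("top","board") if r["confidence"]>.4][0]
m=r["pixels"];yy,xx=np.nonzero(m);print(r["box"],r["confidence"])
e1=np.array([xx[yy==yy.min()].mean(),yy.min()-.5]);e2=np.array([xx[yy==yy.max()].mean(),yy.max()+.5])
for z in(228,236):
    A=at_z("top",e1,z);B=at_z("top",e2,z);print(A,B,(A+B)/2,np.linalg.norm(A-B),np.arctan2(A[1]-B[1],A[0]-B[0]))
s=status.get_state();print(np.array(s["eef_pos"]),np.array(s["moment"]),np.array(s["contact_force"]),s["t"])
E
```

```text
[382.6, 120.2, 38.6, 116.0] 0.86
[ 773.97 -211.75  228.  ] [ 492.12 -184.07  228.  ] [ 633.05 -197.91  228.  ] 283.2083492633185 -0.0979188728121207
[ 771.56 -209.91  236.  ] [ 491.99 -182.44  236.  ] [ 631.78 -196.18  236.  ] 280.91291318461504 -0.09791887281212068
[ 629.91 -198.96  219.7 ] [-0.03 -0.03 -0.04] [ 0.19  0.38 -1.6 ] 16.3167
```

```bash
python3 - <<'E'
from h import *
# check rim hypothesis against scene picks
for cx,cy in((665,211),(661,210)):
    P=np.array([proj("scene",[cx+53.5*np.cos(t),cy+53.5*np.sin(t),30]) for t in np.linspace(0,6.28,200)]);Q=(P-[340,200]+.42)*6
    print("rim L",Q[Q[:,0].argmin()],"R",Q[Q[:,0].argmax()],"B",Q[Q[:,1].argmax()],"picked 149,260 / 391,275 / 275,362")
ctrl.goto([664.5,211.5,230],[np.pi,0,1.737]);print(status.get_state()["t"])
ctrl.movel([664.5,211.5,100],v=120);ctrl.sleep(.2)
s=status.get_state();print(np.array(s["eef_pos"]),np.array(s["contact_force"]),s["gripper_width"],s["t"])
a=save("scene","s3");b=save("top","t3")
cv2.imwrite("pics/m3.png",cv2.resize(np.hstack([b[100:280,160:340],a[150:330,290:470]])[:,:,::-1],(800,400)))
E
```

```text
rim L [146.4  264.84] R [389.39 287.8 ] B [284.64 366.35] picked 149,260 / 391,275 / 275,362
rim L [147.9  258.21] R [390.14 281.02] B [285.77 359.07] picked 149,260 / 391,275 / 275,362
17.8417
[664.91 211.68 100.79] [-0.7   0.21 -2.37] 0.688718686464151 19.275
```

View pics/m3.png

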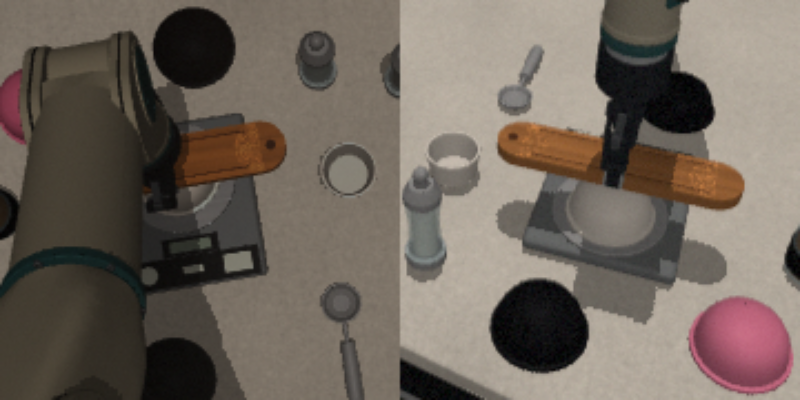

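The board is straight across the scale above the bowl and centred in the gripper. The two views put the bowl axis at about (663,211), so I'm setting it down there.

```bash
python3 - <<'E'
from h import *
ctrl.movel([663,211,84],v=60);ctrl.sleep(.2)
hit=ctrl.movel([663,211,73],v=8,force_limit=2)
s=status.get_state();z=s["eef_pos"][2];print(hit,np.array(s["eef_pos"]),np.array(s["contact_force"]),np.array(s["moment"]),s["t"])
E
```

```text
True [662.94 211.    77.63] [-0.49 -0.73  5.81] [0.02 0.02 0.03] 20.825
```

Contact came at the expected 77.6 mm. Releasing.

```bash
python3 - <<'E'
from h import *
jaws.ungrasp();ctrl.sleep(.2)
s=status.get_state();print(s["gripper_width"],np.array(s["contact_force"]),s["t"])
ctrl.movel([663,211,140],v=50);ctrl.movel([663,211,220],v=150)
ctrl.goto([555,134,150],[np.pi,0,1.737])
jaws.close_gripper(30)
print(status.get_state()["t"])
a=save("scene","s4");b=save("top","t4")
cv2.imwrite("pics/m4.png",cv2.resize(np.hstack([b[100:280,160:340],a[150:330,290:470]])[:,:,::-1],(800,400)))
E
```

```text
0.9973783917575179 [ 0.92  0.28 -1.5 ] 21.4167
24.9417
```

View pics/m4.png

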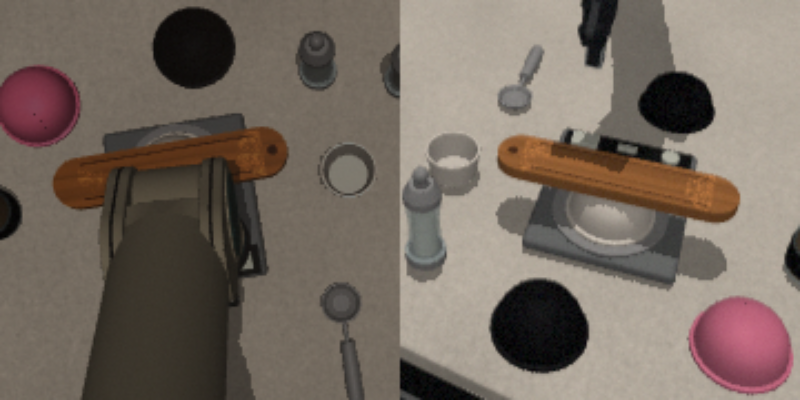

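The board rests level across the scale. Pressing zero now.

```bash
python3 - <<'E'
from h import *
press(553,134,1.737)
ctrl.movel([545,134,180],v=150); ctrl.goto([430,60,250],[np.pi,0,1.737]); ctrl.sleep(.3)
print(status.get_state()["t"])
a=save("scene","s5");b=save("top","t5")
cv2.imwrite("pics/m5.png",cv2.resize(np.hstack([b[100:280,160:340],a[150:330,290:470]])[:,:,::-1],(800,400)))
E
```

```text
press False [553.08 134.06  23.8 ] [-1.03 -0.15  3.94] 27.075
29.5
```

View pics/m5.png

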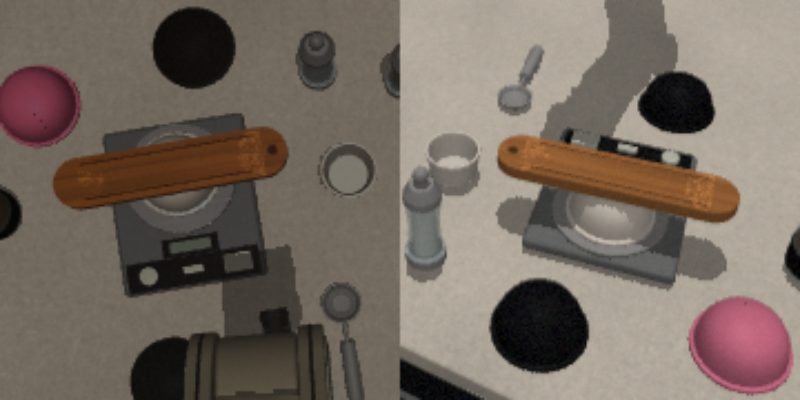

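The board sits level and central on the bowl, the zero key went down 4.7 mm and nothing else moved. Handing in.

```bash
python3 -c "
from h import *
print(ctrl.sign_off())"
```

```text
the job is handed in; nothing more can be done
None
```

I handed in the job at about 29.5 s: power and units keys pressed, the board set down level on the bowl across the scale, then the zero key pressed. The final pictures show the other things near the scale still in place; no verdict came back.

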